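# Open a weighted plaster mould and put its parts away

## Task

The plaster in the mould has set: open it. Take the three weights off and stand each in the block of its own colour, then lay the batten in its rest, and last lift off the upper mould half and lay it gently along the middle of the drying slats, the same way up. Do not tip anything over and do not drop the mould half.

Things in the scene. Friction and masses are not known exactly. Their poses are not given: they have to be found in the camera images.
- weight_red_center (a point): large red-painted cast-iron weight, a plain upright cylinder 52 mm in diameter and 56 mm high, 0.7 to 0.95 kg, standing on the batten. Point at its centre, 28 mm above its underside; z axis up its own axis.
- weight_yellow_center (a point): middle-sized yellow-painted cast-iron weight, a plain upright cylinder 44 mm in diameter and 56 mm high, 0.5 to 0.67 kg, standing on the batten. Point at its centre, 28 mm above its underside; z axis up its own axis.
- weight_blue_center (a point): small blue-painted cast-iron weight, a plain upright cylinder 36 mm in diameter and 56 mm high, 0.33 to 0.45 kg, standing on the batten. Point at its centre, 28 mm above its underside; z axis up its own axis.
- batten_center (a point): brown timber batten, 36 mm wide (its x), 190 mm long (its y), 40 mm high (its z), about 0.14 kg, lying along the top of the upper mould half under the weights. Point at its centre, 20 mm above its underside.
- lid_center (a point): upper half of the white plaster mould, a block 62 mm wide (its x), 210 mm long (its y), 40 mm high (its z), about 0.5 kg, hollow underneath, lying on the lower half (62 mm wide and 210 mm long too, fixed on a plywood board; top of the board 40 mm below the joint). Two keys 6 mm high on the lower half enter sockets in it with 2 mm play and the cast rises 16 mm into its hollow, so it comes off straight up for the first 20 mm. Point at its centre, 20 mm above its underside.
- block_red_floor (a point): home of the red weight: a fixed pale wooden block 92 x 92 x 18 mm on the bench with two red edge strips and a round recess 68 mm in diameter, 6 mm deep, with a red floor. Point at the middle of the recess floor, 12 mm above the bench; z up.
- block_yellow_floor (a point): home of the yellow weight: a fixed pale wooden block 92 x 92 x 18 mm on the bench with two yellow edge strips and a round recess 60 mm in diameter, 6 mm deep, with a yellow floor. Point at the middle of the recess floor, 12 mm above the bench; z up.
- block_blue_floor (a point): home of the blue weight: a fixed pale wooden block 92 x 92 x 18 mm on the bench with two blue edge strips and a round recess 52 mm in diameter, 6 mm deep, with a blue floor. Point at the middle of the recess floor, 12 mm above the bench; z up.
- rest_top (a point): home of the batten: a fixed dark wooden rest, 68 mm wide (its x) and 160 mm long (its y), with two U-shaped saddles, each 22 mm long, 60 mm either side of the middle along y. The batten lies in both, along y, between lips 52 mm apart that stand 14 mm above the saddle floors; between the saddles is only a board 18 mm lower. Point midway between the saddles at the level of their floors, 26 mm above the bench; z up.
- slats_top (a point): home of the upper mould half: a fixed drying rack of seven pale cross slats on two runners, 110 mm wide (its x) and 240 mm long (its y), flat on top with no lips. Point at the middle of its top, 28 mm above the bench; z up.
Things that resemble listed ones, but are neither listed nor needed, are in the scene too. Of the things like the part that bears weight_red_center, leave any that is green; of the rest the smaller one is meant.

How it is judged:
By the outcome, as a careful person would: the job done as asked, in the order asked, and still so for the second after the job is handed in, with the robot touching nothing.
It also fails if it takes over 120 s, if anything falls off the work surface, if the arm or the gripper's body presses on something with over 40 N, if the wrist force passes 120 N, or if a joint passes its speed limit or range.

## Robot

A 6-joint arm with a two-finger parallel gripper is mounted at the origin on the work surface. World frame = base frame: x ahead of the robot, y to its left, z up, the work surface at z = 0. Lengths are in m, angles in rad, forces in N, time in s.
With the tool pointing down it reaches from about 0.25 to 0.775 m from the base axis. Payload 4 kg.
Tool frame: the origin (TCP) lies on the centre line of the jaws, within the pads' length; the fingertips stand 22 mm ahead of it and the grasp point (between the pads) lies 3 mm ahead of it; x points along the fingers, z is the direction in which the jaws open and shut, and the axes are right-handed (so a half turn about x gives the same grasp; the last joint's range is limited). The gripper opens to 94 mm and grips with 3 to 60 N. Pads are 16 mm wide; open, the fingers measure 119 mm over their backs; the gripper's body (75 mm by 177 mm) begins 78 mm behind the grasp point.
Start: joints at [-1.329, 0.087, 1.371, -0, 1.684, -0.103], TCP at [0.186, -0.518, 0.228] pointing down, gripper open.
Joint ranges: [-3.1, 3.1], [-0.76, 2.03], [0.27, 2.55], [-1.08, 4.22], [0.17, 2.65], [-2.57, 2.57]. Speed limits (rad/s): [2.79, 2.79, 3.14, 3.14, 3.14, 3.14].

## Interface

Orientations are given as a unit quaternion [w, x, y, z].
In Python, from bench import manip gives the robot as it stands.
- The arm moves only by the shell command python3 -m pendant 'ROWS' [OPENING] [FORCE]. ROWS is JSON, a list of rows, each an object with "xyz": the shift along the tool's x, y, z in units of 40 mm (1.0 is 40 mm), a list of three; "yaw": the turn about the tool's x in units of 8 degrees (1.0 is 8 degrees). In form: [{"xyz": [dx, dy, dz], "yaw": yaw}, ...]. A call has 1 to 10 rows; each row shifts and turns the commanded pose from where the row before left it, along the tool's axes as they then stand; what a row does not reach is not made up. A row lasts 1/10 s, in which the tool goes at most 50 mm and 8.59 degrees, less where a joint would pass 70% of its speed; a pose out of reach is approached as far as the arm can. A call is refused whole if a number of a shift passes 1 or a number of a turn 1, either way. A call with a gripper value outside its range is refused whole. OPENING is the closure, from 0 (fully open) to 1 (shut), set as the call begins (- or left out, the last holds). The fingers move at their own pace and stop on an object; FORCE is the grip in N (left out, the last holds). Time passes only in rows, so rows that do not move let the fingers close. It gives the time, the measured TCP pose, the force and the opening at its end, in the units of the state.
- manip.get_state(): the state, without advancing time (a new reading comes with each control period).
- manip.get_image(name): name is "scene" or "top" or "wrist"; returns a dict with "img" (480x640x3 uint8, red, green, blue), "z_map" (480x640 float32, m along the optical axis (not along the pixel's ray), 0 where there is no reading), "fx", "fy", "cx", "cy" (pixels), "extrinsics" (4x4, takes a point from world to camera coordinates); the wrist camera has in their place "hand_eye" (4x4, takes a point from camera to tool coordinates, whose origin is the TCP and whose axes are the tool frame's). Camera axes: x right, y down, z forward; pixel columns grow to the right and rows downward; lengths in m; the calibration is good to about 2 mm. A picture is of the moment at which its call begins: read the wrist's pose just before it.
- manip.sign_off(): hands the job in, once; it reports no verdict.
Trained networks look in the newest picture that a camera, given by its name, has taken for a name from the list of things; names that differ only in an ending like _2 or _b are one class to them, and where a whole thing is asked for, a point or a joint stands for the part that bears it (a point fixed in the world has none). Each returns a list of dicts, best first, with "p" (0 to 1); they miss things now and then, are a little off and sometimes report something else, mostly with a low value. They report only what shows in the picture. A call takes as long as a camera call. They do not tell look-alikes from the thing itself.
- manip.find_in(name, camera): "box" ([left, top, right, bottom] in pixels, round what is visible of it).
- manip.pinpoint(name, camera): "uv" ([column, row] in pixels: a listed point, or the origin of a listed thing).
The state is a dict: "clock": time; "joint_positions": joint angles; "joint_velocities": joint speeds; "joint_torque": joint torques, N m; "ee_pos": TCP position; "eef_rot": TCP orientation; "wrist_force": force on the tool from outside, world axes, zero at the start; "moment": the same for the moment, N m; "width": opening from 0.0 (shut) to 1.0 (fully open).
Only numpy, scipy, OpenCV 4.12 (cv2) and the standard library are available. Lean on these libraries where they do the work, as an engineer would, in place of code of your own. Each camera call takes 0.05 s, during which the arm holds its last target. There are 200 camera calls.

## Working session

There is one attempt and no reset: what is moved stays moved. The work goes in short steps, Python scripts to look and compute and a shell command to move; the robot and the scene stay as the last step left them, time stands still between calls to the robot, and variables do not carry over. Pictures are saved under pics/ and viewed, about 12 in all and at most 16, crops included, and the job is handed in when it is done.

```bash
ls; mkdir -p pics; cat > h.py <<'E'
import numpy as np, cv2
from bench import manip
from scipy.spatial.transform import Rotation as R
def Rq(q): return R.from_quat([q[1],q[2],q[3],q[0]]).as_matrix()
def ext(im,st=None):
    if 'extrinsics' in im: return np.linalg.inv(np.array(im['extrinsics']))
    T=np.eye(4);T[:3,:3]=Rq(st['eef_rot']);T[:3,3]=st['ee_pos'];return T@np.array(im['hand_eye'])
def cloud(im,T):
    z=im['z_map'];v,u=np.mgrid[:z.shape[0],:z.shape[1]]
    P=np.stack([(u-im['cx'])/im['fx']*z,(v-im['cy'])/im['fy']*z,z],-1)
    W=P@T[:3,:3].T+T[:3,3];W[z<=0]=np.nan;return W
def shot(n,save=None):
    st=manip.get_state();im=manip.get_image(n)
    if save: cv2.imwrite('pics/'+save,im['img'][:,:,::-1])
    return im,cloud(im,ext(im,st)),st
NAMES=['weight_red_center','weight_yellow_center','weight_blue_center','batten_center','lid_center','block_red_floor','block_yellow_floor','block_blue_floor','rest_top','slats_top']
E
python3 - <<'E'
from h import *
np.set_printoptions(precision=3,suppress=True)
for c in ['top','scene']:
    im,W,st=shot(c,c+'1.png'); print(c,ext(im,st)[:3,3])
    for n in NAMES:
        for d in manip.pinpoint(n,c)[:4]:
            u,v=np.round(d['uv']).astype(int); print(n,[u,v],round(d['p'],2),W[min(v,479),min(u,639)])
s=manip.get_state();print(s['ee_pos'],Rq(s['eef_rot']),s['wrist_force'],s['clock'])
E
```

```text
pics
top [ 0.426 -0.004  1.067]
weight_red_center [np.int64(277), np.int64(170)] 0.8 [0.788 0.058 0.016]
weight_red_center [np.int64(213), np.int64(171)] 0.62 [0.801 0.184 0.007]
weight_red_center [np.int64(265), np.int64(231)] 0.57 [0.639 0.079 0.143]
weight_yellow_center [np.int64(233), np.int64(238)] 0.89 [0.631 0.133 0.147]
weight_yellow_center [np.int64(368), np.int64(343)] 0.34 [ 0.441 -0.081  0.012]
weight_blue_center [np.int64(193), np.int64(238)] 0.77 [0.639 0.2   0.143]
batten_center [np.int64(237), np.int64(243)] 0.77 [0.613 0.121 0.188]
lid_center [np.int64(236), np.int64(246)] 0.79 [0.611 0.124 0.178]
block_red_floor [np.int64(483), np.int64(329)] 0.58 [ 0.445 -0.293  0.014]
block_yellow_floor [np.int64(369), np.int64(344)] 0.68 [ 0.439 -0.083  0.009]
block_blue_floor [np.int64(168), np.int64(350)] 0.77 [0.464 0.285 0.013]
block_blue_floor [np.int64(232), np.int64(237)] 0.66 [0.633 0.134 0.149]
rest_top [np.int64(280), np.int64(358)] 0.9 [0.43  0.082 0.006]
rest_top [np.int64(236), np.int64(250)] 0.68 [0.61  0.128 0.153]
scene [0.984 0.288 0.859]
weight_red_center [np.in
[... 334 characters left out ...]
18 0.189 0.145]
batten_center [np.int64(384), np.int64(296)] 0.91 [0.651 0.142 0.148]
lid_center [np.int64(386), np.int64(299)] 0.83 [0.649 0.146 0.139]
block_red_floor [np.int64(270), np.int64(142)] 0.97 [ 0.432 -0.305  0.011]
block_yellow_floor [np.int64(346), np.int64(192)] 0.88 [ 0.44  -0.085  0.014]
block_blue_floor [np.int64(501), np.int64(302)] 0.82 [0.464 0.289 0.013]
rest_top [np.int64(419), np.int64(230)] 0.73 [0.421 0.084 0.008]
rest_top [np.int64(420), np.int64(300)] 0.61 [0.62  0.189 0.145]
slats_top [np.int64(252), np.int64(240)] 0.82 [ 0.655 -0.15   0.028]
[ 0.186 -0.518  0.227] [[ 0.     0.941  0.338]
 [-0.     0.338 -0.941]
 [-1.    -0.     0.   ]] [-1.276  0.275  0.136] 1.1
```

View pics/top1.png

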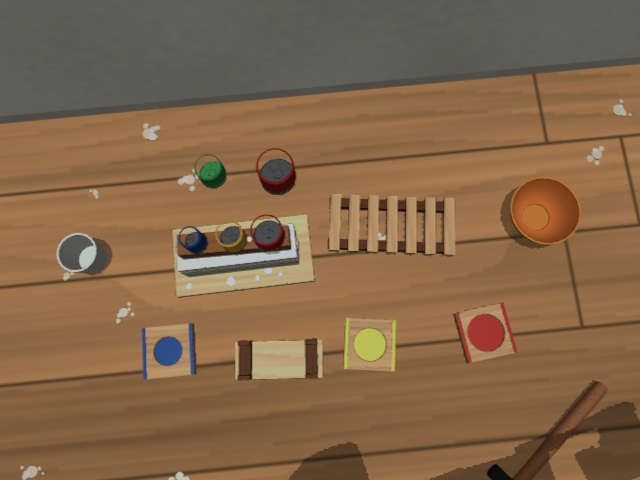

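View pics/scene1.png

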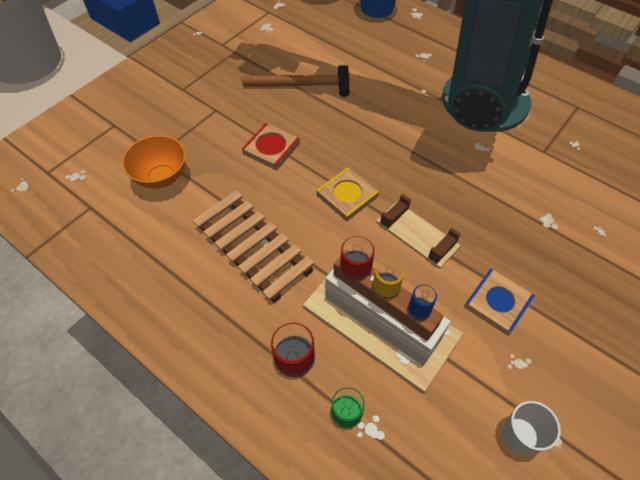

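The top view shows the mould at (240,255) with blue, yellow and red weights from left to right. The slats are at (392,224), the rest at (279,360) and the three blocks at (168,350), (370,344) and (486,333). The decoys are the larger red pail at (277,175) and the green one at (211,173). Next I'll measure by colour and depth.

```bash
python3 - <<'E'
from h import *
np.set_printoptions(precision=4,suppress=True)
A=[];
for c in ['top','scene']:
    im,W,st=shot(c); hsv=cv2.cvtColor(im['img'],cv2.COLOR_RGB2HSV).astype(int); A.append((W,hsv))
    H,S,V=hsv[...,0],hsv[...,1],hsv[...,2]
    col={'red':((H<4)|(H>172))&(S>150)&(V>50),'yellow':(H>20)&(H<34)&(S>150)&(V>60),'blue':(H>105)&(H<125)&(S>120)&(V>35)}
    X,Y,Z=W[...,0],W[...,1],W[...,2]
    for k,m in col.items():
        f=m&(Z<.025)&(X<.56)&(X>.38)&(abs(Y)<.4)
        n,lab,stt,cen=cv2.connectedComponentsWithStats(f.astype(np.uint8))
        i=1+np.argmax(stt[1:,4]);p=W[lab==i];
        print(c,'block',k,len(p),(p.min(0)+p.max(0))/2,np.ptp(p[:,:2],0),np.median(p[:,2]))
        w=m&(Z>.12)&(X>.55)&(X<.75)&(Y>0)&(Y<.3);p=W[w]
        print(c,'weight',k,len(p),(p.min(0)+p.max(0))/2,np.ptp(p,0),'zq',np.percentile(p[:,2],[2,50,90,98]))
    b=(X>.5)&(X<.75)&(Y>0)&(Y<.28)
    print('hist',*np.histogram(Z[b],np.arange(0,.25,.008))[0])
E
python3 - <<'E'
import cv2
a=cv2.imread('pics/top1.png')[205:305,160:330];b=cv2.imread('pics/scene1.png')[220:400,280:480]
a=cv2.resize(a,(800,470),interpolation=3);b=cv2.resize(b,(660,594),interpolation=3)
cv2.imwrite('pics/c2.png',b)
E
```

```text
top block red 1006 [ 0.4392 -0.2976  0.0122] [0.0644 0.0645] 0.012128972561985862
top weight red 234 [0.6289 0.0743 0.1693] [0.0496 0.0515 0.0504] zq [0.1465 0.1796 0.1902 0.1921]Traceback (most recent call last):
  File "<stdin>", line 12, in <module>
    return _wrapfunc(a, 'argmax', axis=axis, out=out, **kwds)
    return bound(*args, **kwds)
ValueError: attempt to get argmax of an empty sequence
```

View pics/c2.png

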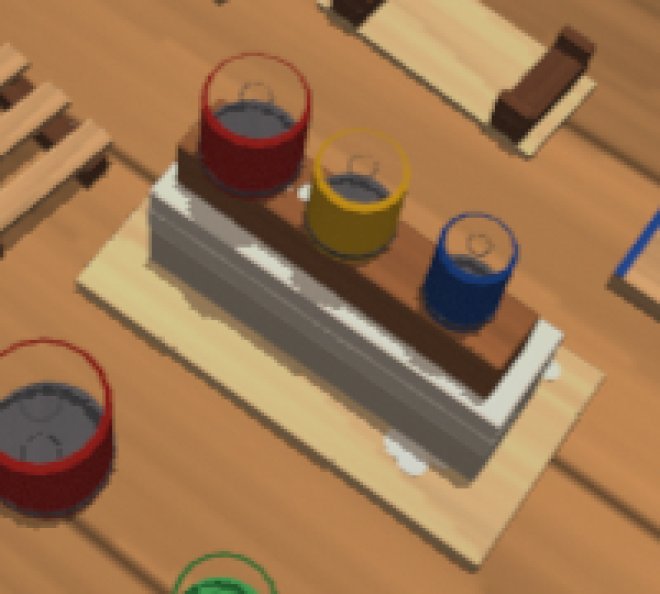

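The crop shows plain cylinders rendered without their top faces, standing on the batten: red, yellow and blue, with the blue near the far end. I'll fix the yellow hue range and fit circles.

```bash
cat > meas.py <<'E'
from h import *
from scipy.optimize import least_squares
np.set_printoptions(precision=4,suppress=True)
rad={'red':.026,'yellow':.022,'blue':.018}
for c in ['top','scene']:
    im,W,st=shot(c); hsv=cv2.cvtColor(im['img'],cv2.COLOR_RGB2HSV).astype(int)
    H,S,V=hsv[...,0],hsv[...,1],hsv[...,2];X,Y,Z=W[...,0],W[...,1],W[...,2]
    if c=='top': print('yel hsv',hsv[344,370], hsv[230:250,222:246].reshape(-1,3)[::60].tolist())
    col={'red':((H<4)|(H>172))&(S>150)&(V>50),'yellow':(H>21)&(H<36)&(S>170)&(V>60),'blue':(H>105)&(H<125)&(S>120)&(V>35)}
    for k,m in col.items():
        f=m&(Z<.04)&(X<.56)&(X>.38)&(abs(Y)<.4)
        n,lab,stt,cen=cv2.connectedComponentsWithStats(f.astype(np.uint8))
        if n>1:
            i=1+np.argmax(stt[1:,4]);p=W[lab==i]
            print(c,'block',k,len(p),(p.min(0)+p.max(0))/2,np.ptp(p[:,:2],0),np.median(p[:,2]))
        p=W[m&(Z>.148)&(X>.58)&(X<.68)&(Y>0)&(Y<.25)]
        if len(p)>10:
            s=least_squares(lambda q:np.hypot(p[:,0]-q[0],p[:,1]-q[1])-rad[k],np.median(p[:,:2],0),loss='soft_l1',f_scale=.002)
            print(c,'weight',k,len(p),s.x,'resid',np.median(abs(s.fun)),'z',np.percentile(p[:,2],[2,98]))
    def rect(n,m):
        m=cv2.morphologyEx(m.astype(np.uint8),cv2.MORPH_OPEN,np.ones((2,2)));p=W[m>0]
        if len(p)<20: return print(c,n,len(p))
        r=cv2.minAreaRect((p[:,:2]*1000).astype(np.float32)); print(c,n,len(p),'c',np.array(r[0]),'size',np.array(r[1]),'ang',round(r[2],2),'z',np.percentile(p[:,2],[5,50,95]))
    mb=(X>.55)&(X<.73)&(Y>-.01)&(Y<.26)
    rect('board',mb&(Z>.008)&(Z<.03)); rect('lidtop',mb&(Z>.088)&(Z<.104)); rect('batten top',mb&(Z>.130)&(Z<.14))
    rect('slats',(X>.56)&(X<.76)&(Y<-.02)&(Y>-.32)&(Z>.022)&(Z<.034))
    rect('rest',(X>.36)&(X<.51)&(Y<.2)&(Y>-.02)&(Z>.0225)&(Z<.045))
    print('hist',*[ (round(.004*i,3),int(v)) for i,v in enumerate(np.histogram(Z[mb],np.arange(0,.21,.004))[0]) if v>40])
E
python3 meas.py
```

```text
yel hsv [ 31 144 191] [[24, 81, 176], [130, 10, 75], [120, 8, 67], [120, 10, 78], [130, 12, 63], [16, 53, 91], [20, 181, 142], [20, 194, 79]]
top block red 1006 [ 0.4393 -0.297   0.0123] [0.0646 0.0648] 0.01217367975260586
top weight red 224 [0.6313 0.0745] resid 0.0004602093695683634 z [0.1502 0.1926]
top block blue 580 [0.4632 0.2853 0.0129] [0.0492 0.0487] 0.012888784990277902
top weight blue 198 [0.6093 0.1748] resid 0.00380493811795568 z [0.1491 0.1913]
top board 3880 c [606.7221 139.3032] size [129.2744 254.0862] ang 10.32 z [nan nan nan]
top lidtop 1453 c [611.1039 138.1907] size [ 57.8322 232.6246] ang 16.56 z [nan nan nan]
top batten top 803 c [619.2937 134.3283] size [ 40.6592 191.2944] ang 8.39 z [nan nan nan]
top slats 4245 c [ 662.5933 -148.1814] size [210.3707  49.5207] ang 65.64 z [nan nan nan]
top rest 950 c [425.7025  87.2247] size [145.4978  68.0456] ang 85.32 z [nan nan nan]
hist (0.0, 1993) (0.004, 147) (0.008, 257) (0.012, 2290) (0.016, 1232) (0.02, 66) (0.024, 42) (0.028, 46) (0.036, 45) (0.04, 45) (0.044, 44) (0.048, 47) (0.052, 48) (0.06, 49) (0.064, 51) (0.06
[... 1073 characters left out ...]
ne rest 789 c [418.5274  88.5797] size [138.6443  93.2388] ang 84.52 z [nan nan nan]
hist (0.0, 1966) (0.004, 136) (0.008, 160) (0.012, 2292) (0.016, 1171) (0.02, 103) (0.024, 105) (0.028, 108) (0.032, 115) (0.036, 95) (0.04, 115) (0.044, 112) (0.048, 106) (0.052, 118) (0.056, 112) (0.06, 111) (0.064, 127) (0.068, 123) (0.072, 132) (0.076, 114) (0.08, 114) (0.084, 129) (0.088, 150) (0.092, 802) (0.096, 344) (0.1, 122) (0.104, 122) (0.108, 113) (0.112, 124) (0.116, 123) (0.12, 116) (0.124, 118) (0.128, 110) (0.132, 676) (0.136, 290) (0.14, 141) (0.144, 452) (0.148, 86) (0.152, 97) (0.156, 116) (0.16, 96) (0.164, 104) (0.168, 111) (0.172, 100) (0.176, 104) (0.18, 114) (0.184, 144) (0.188, 399)
```

```bash
cat > meas.py <<'E'
from h import *
from scipy.optimize import least_squares
np.set_printoptions(precision=4,suppress=True)
rad={'red':.026,'yellow':.022,'blue':.018}
C={}
for c in ['top','scene']:
    im,W,st=shot(c); C[c]=(W.reshape(-1,3),cv2.cvtColor(im['img'],cv2.COLOR_RGB2HSV).astype(int).reshape(-1,3))
C['both']=tuple(np.concatenate([C['top'][i],C['scene'][i]]) for i in (0,1))
guess={'red':(.631,.0745),'yellow':(.63,.13),'blue':(.63,.196)}
for c,(W,hsv) in C.items():
    ok=~np.isnan(W[:,0]);W,hsv=W[ok],hsv[ok];H,S,V=hsv.T;X,Y,Z=W.T
    col={'red':((H<4)|(H>172))&(S>150)&(V>50),'yellow':(H>18)&(H<36)&(S>130)&(V>40),'blue':(H>105)&(H<125)&(S>120)&(V>35)}
    for k,m in col.items():
        g=guess[k];p=W[m&(Z>.15)&(np.hypot(X-g[0],Y-g[1])<rad[k]+.012)]
        s=least_squares(lambda q:np.hypot(p[:,0]-q[0],p[:,1]-q[1])-rad[k],g,loss='soft_l1',f_scale=.001)
        print(c,'weight',k,len(p),s.x,'resid',np.median(abs(s.fun)),'z',np.percentile(p[:,2],[2,98]))
        if k=='yellow':
            p=W[m&(abs(Z-.012)<.003)&(np.hypot(X-.439,Y+.083)<.037)&(S>140)];
            (x,y),r=cv2.minEnclosingCircle((p[:,:2]*1000).astype(np.float32));print(c,'yblock',len(p),x,y,r)
    def rect(n,m):
        p=W[m][:,:2].astype(np.float32)
        n1=cv2.minAreaRect(p*1000)
        from scipy.spatial import cKDTree
        d=cKDTree(p).query_ball_point(p,.006,return_length=True); p=p[d>=np.percentile(d,50)*.25]
        r=cv2.minAreaRect(p*1000); print(c,n,len(p),'c',np.array(r[0]),'size',np.array(r[1]),'ang',round(r[2],2),'z',np.median(Z[m]))
    mb=(X>.55)&(X<.73)&(Y>-.01)&(Y<.26)
    rect('board',mb&(abs(Z-.015)<.004)); rect('lidtop',mb&(abs(Z-.0945)<.003)); rect('batten top',mb&(abs(Z-.1345)<.003))
    rect('slats',(X>.56)&(X<.76)&(Y<-.02)&(Y>-.32)&(abs(Z-.028)<.003))
    rect('rest',(X>.36)&(X<.51)&(Y<.2)&(Y>-.02)&(abs(Z-.008)<.004)&(S<130))
    rect('restlips',(X>.36)&(X<.51)&(Y<.2)&(Y>-.02)&(abs(Z-.040)<.004))
    rect('restfloor',(X>.36)&(X<.51)&(Y<.2)&(Y>-.02)&(abs(Z-.026)<.003))
E
python3 meas.py
```

```text
top weight red 224 [0.6312 0.0745] resid 0.000450078030002625 z [0.1519 0.192 ]
top weight yellow 253 [0.6311 0.1344] resid 0.0005050825191494669 z [0.1519 0.1927]
top yblock 658 439.0351867675781 -83.7353286743164 28.798131942749023
top weight blue 192 [0.6316 0.1971] resid 0.000412073726986404 z [0.1507 0.1922]
top board 3631 c [627.2871 134.7621] size [131.0771 252.8063] ang 1.11 z 0.015138197834529965
top lidtop 1206 c [626.2506 137.8637] size [ 62.1287 210.0477] ang 1.78 z 0.09496428663418638
top batten top 741 c [630.6151 136.341 ] size [190.1228  36.7333] ang 89.52 z 0.13504243310628278
top slats 3658 c [ 656.3467 -149.0391] size [236.2425 110.7206] ang 82.15 z 0.027818517387158126
top rest 2220 c [428.5364  85.0494] size [162.6317  68.2114] ang 84.47 z 0.007866115248706507
top restlips 225 c [427.9718  86.3544] size [141.5943  66.2905] ang 85.24 z 0.03945010668804949
top restfloor 664 c [427.1331  86.9786] size [141.4802  56.2724] ang 84.67 z 0.026004479422154336
scene weight red 464 [0.6297 0.0735] resid 0.0005047607442938504 z [0.1512 0.1919]
scene weight yellow 435 [0.6298
[... 1186 characters left out ...]
75035 z [0.1511 0.1918]
both board 7109 c [627.4989 134.3636] size [131.4181 253.8157] ang 1.15 z 0.015169359707576158
both lidtop 2287 c [627.5019 137.7374] size [ 63.7394 210.3325] ang 1.03 z 0.09498379975309834
both batten top 1627 c [631.1254 136.1966] size [190.3692  37.8726] ang 89.7 z 0.1350310620382713
both slats 7245 c [ 656.2289 -149.2818] size [238.4572 110.9292] ang 82.11 z 0.027838606888479722
both rest 3812 c [428.0342  85.8191] size [160.4078  71.3707] ang 85.53 z 0.008216739207589419
both restlips 426 c [428.2655  85.8645] size [142.074   69.9539] ang 85.67 z 0.03975469497894091
both restfloor 1103 c [431.1329  85.7638] size [142.3479  62.9807] ang 85.96 z 0.02617944941917405
```

Everything agrees: lid top at 0.095, batten top at 0.135 and weight tops at 0.192. I'll turn the tool so its y and z line up with world y and x, then go above the red weight.

```bash
python3 -m pendant '[{"xyz":[-0.7,0,0],"yaw":-1},{"xyz":[-0.7,0,0],"yaw":-1},{"xyz":[0,0,0],"yaw":-1},{"xyz":[0,0,0],"yaw":-1},{"xyz":[0,0,0],"yaw":-1},{"xyz":[0,0,0],"yaw":-1},{"xyz":[0,0,0],"yaw":-1},{"xyz":[0,0,0],"yaw":-1},{"xyz":[0,0,0],"yaw":-0.78},{"xyz":[0,0,0],"yaw":0}]' 0
python3 -m pendant '[{"xyz":[0,0.9,0.65],"yaw":0},{"xyz":[0,0.95,0.7],"yaw":0},{"xyz":[0,0.95,0.7],"yaw":0},{"xyz":[0,0.95,0.7],"yaw":0},{"xyz":[0,0.95,0.7],"yaw":0},{"xyz":[0,0.95,0.7],"yaw":0},{"xyz":[0,0.95,0.7],"yaw":0},{"xyz":[0,0.95,0.7],"yaw":0},{"xyz":[0,0.95,0.7],"yaw":0},{"xyz":[0,0.95,0.7],"yaw":0}]'
python3 -m pendant '[{"xyz":[0,0.95,0.7],"yaw":0},{"xyz":[0,0.95,0.7],"yaw":0},{"xyz":[0,0.95,0.7],"yaw":0},{"xyz":[0,0.9,0.7],"yaw":0},{"xyz":[0,0.8,0.7],"yaw":0},{"xyz":[0,0.35,0.65],"yaw":0},{"xyz":[0,0,0],"yaw":0},{"xyz":[0,0,0],"yaw":0}]'
```

```text
clock: 2.35
ee_pos: [0.1859, -0.5177, 0.2835]
eef_rot: [0.707, 0.0, 0.707, -0.0]
wrist_force: [0.5, 0.2, 0.2]
width: 0.999
clock: 3.35
ee_pos: [0.4648, -0.1379, 0.2838]
eef_rot: [0.707, 0.001, 0.707, -0.001]
wrist_force: [0.1, -0.5, -0.3]
width: 1.003
clock: 4.15
ee_pos: [0.6299, 0.0565, 0.2826]
eef_rot: [0.706, 0.0, 0.708, -0.001]
wrist_force: [-0.7, -0.2, 0.3]
width: 1.001
```

```bash
python3 -m pendant '[{"xyz":[0,0.44,0],"yaw":0},{"xyz":[0.7,0,0],"yaw":0},{"xyz":[0.7,0,0],"yaw":0},{"xyz":[0.6,0,0],"yaw":0},{"xyz":[0.4,0,0],"yaw":0},{"xyz":[0.3,0,0],"yaw":0},{"xyz":[0.17,0,0],"yaw":0},{"xyz":[0,0,0],"yaw":0}]'
python3 -m pendant '[{"xyz":[0,0,0],"yaw":0},{"xyz":[0,0,0],"yaw":0},{"xyz":[0,0,0],"yaw":0},{"xyz":[0,0,0],"yaw":0},{"xyz":[0,0,0],"yaw":0},{"xyz":[0,0,0],"yaw":0},{"xyz":[0,0,0],"yaw":0}]' 1 40
python3 -m pendant '[{"xyz":[-0.2,0,0],"yaw":0},{"xyz":[-0.4,0,0],"yaw":0},{"xyz":[-0.4,0,0],"yaw":0},{"xyz":[0,0,0],"yaw":0}]'
```

```text
clock: 4.95
ee_pos: [0.6294, 0.0739, 0.1684]
eef_rot: [0.707, 0.0, 0.707, -0.0]
wrist_force: [-0.8, -1.0, 0.9]
width: 0.999
clock: 5.65
ee_pos: [0.6307, 0.0739, 0.169]
eef_rot: [0.708, 0.0, 0.706, -0.0]
wrist_force: [2.1, 0.2, -0.4]
width: 0.546
clock: 6.05
ee_pos: [0.63, 0.0739, 0.2094]
eef_rot: [0.707, 0.0, 0.707, -0.0]
wrist_force: [1.3, -0.5, -7.1]
width: 0.541
```

```bash
python3 -m pendant '[{"xyz":[0,-0.5,-0.25],"yaw":0},{"xyz":[0,-0.9,-0.47],"yaw":0},{"xyz":[0,-1,-0.52],"yaw":0},{"xyz":[0,-1,-0.52],"yaw":0},{"xyz":[0,-1,-0.52],"yaw":0},{"xyz":[0,-1,-0.52],"yaw":0},{"xyz":[0,-1,-0.52],"yaw":0},{"xyz":[0,-1,-0.52],"yaw":0},{"xyz":[0,-1,-0.52],"yaw":0},{"xyz":[0,-0.9,-0.44],"yaw":0}]'
python3 -m pendant '[{"xyz":[0.8,0,0],"yaw":0},{"xyz":[0.8,0,0],"yaw":0},{"xyz":[0.8,0,0],"yaw":0},{"xyz":[0.6,0,0],"yaw":0},{"xyz":[0.4,0,0],"yaw":0},{"xyz":[0,0,0],"yaw":0},{"xyz":[0,0,0],"yaw":0}]'
```

```text
clock: 7.05
ee_pos: [0.4355, -0.2989, 0.2063]
eef_rot: [0.706, 0.001, 0.708, 0.001]
wrist_force: [0.9, 0.6, -7.7]
width: 0.546
clock: 7.75
ee_pos: [0.4371, -0.2974, 0.0715]
eef_rot: [0.706, 0.001, 0.708, 0.001]
wrist_force: [0.5, -0.1, -7.3]
width: 0.542
```

```bash
python3 -m pendant '[{"xyz":[0.25,0,0],"yaw":0},{"xyz":[0.2,0,0],"yaw":0},{"xyz":[0.1,0,0],"yaw":0},{"xyz":[0.04,0,0],"yaw":0},{"xyz":[0.03,0,0],"yaw":0},{"xyz":[0,0,0],"yaw":0},{"xyz":[0,0,0],"yaw":0}]'
```

```text
clock: 8.45
ee_pos: [0.4381, -0.2982, 0.0482]
eef_rot: [0.707, -0.0, 0.707, -0.0]
wrist_force: [-0.0, -0.2, -7.5]
width: 0.541
```

```bash
python3 -m pendant '[{"xyz":[0.04,0,0],"yaw":0},{"xyz":[0.02,0,0],"yaw":0},{"xyz":[0,0,0],"yaw":0},{"xyz":[0,0,0],"yaw":0}]'
```

```text
clock: 8.85
ee_pos: [0.4381, -0.2982, 0.0459]
eef_rot: [0.707, -0.0, 0.707, -0.0]
wrist_force: [-0.5, -0.1, -5.1]
width: 0.546
```

```bash
python3 -m pendant '[{"xyz":[0.02,0,0],"yaw":0},{"xyz":[0.01,0,0],"yaw":0}]'
python3 -m pendant '[{"xyz":[0,0,0],"yaw":0},{"xyz":[0,0,0],"yaw":0},{"xyz":[0,0,0],"yaw":0},{"xyz":[0,0,0],"yaw":0},{"xyz":[-0.3,0,0],"yaw":0},{"xyz":[-1,0,0],"yaw":0},{"xyz":[-1,0,0],"yaw":0},{"xyz":[-1,0,0],"yaw":0},{"xyz":[-1,0,0],"yaw":0},{"xyz":[-0.9,0,0],"yaw":0}]' 0
python3 -m pendant '[{"xyz":[0,0.8,0.35],"yaw":0},{"xyz":[0,1,0.5],"yaw":0},{"xyz":[0,1,0.5],"yaw":0},{"xyz":[0,1,0.5],"yaw":0},{"xyz":[0,1,0.5],"yaw":0},{"xyz":[0,1,0.5],"yaw":0},{"xyz":[0,1,0.5],"yaw":0},{"xyz":[0,1,0.5],"yaw":0},{"xyz":[0,1,0.5],"yaw":0},{"xyz":[0,1,0.46],"yaw":0}]'
python3 -m pendant '[{"xyz":[0,1,0],"yaw":0},{"xyz":[0,0,0],"yaw":0},{"xyz":[0,0,0],"yaw":0}]'
python3 -c "
from h import *
shot('top','top2.png')"
```

```text
clock: 9.05
ee_pos: [0.4381, -0.2983, 0.0458]
eef_rot: [0.707, -0.0, 0.707, -0.0]
wrist_force: [-4.0, 3.6, 5.1]
width: 0.543
clock: 10.05
ee_pos: [0.438, -0.2981, 0.2557]
eef_rot: [0.708, -0.001, 0.706, -0.001]
wrist_force: [0.6, -0.5, -0.7]
width: 0.999
clock: 11.05
ee_pos: [0.6311, 0.0957, 0.2533]
eef_rot: [0.708, -0.0, 0.707, -0.0]
wrist_force: [0.3, -1.0, -0.3]
width: 0.999
clock: 11.35
ee_pos: [0.6303, 0.1346, 0.2528]
eef_rot: [0.707, -0.001, 0.707, 0.0]
wrist_force: [-0.7, -0.6, 0.2]
width: 0.998
```

View pics/top2.png

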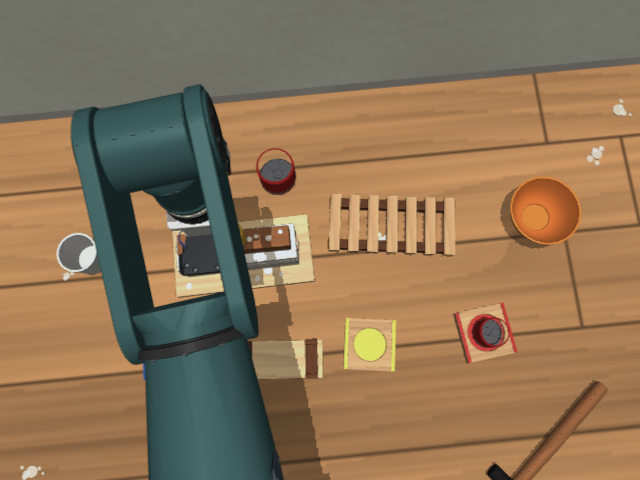

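The red weight stands in its block at (488,332). Yellow is next.

```bash
python3 -m pendant '[{"xyz":[0.6,0,0],"yaw":0},{"xyz":[0.6,0,0],"yaw":0},{"xyz":[0.5,0,0],"yaw":0},{"xyz":[0.3,0,0],"yaw":0},{"xyz":[0.1,0,0],"yaw":0},{"xyz":[0,0,0],"yaw":0}]'
python3 -m pendant '[{"xyz":[0,0,0],"yaw":0},{"xyz":[0,0,0],"yaw":0},{"xyz":[0,0,0],"yaw":0},{"xyz":[0,0,0],"yaw":0},{"xyz":[0,0,0],"yaw":0},{"xyz":[0,0,0],"yaw":0},{"xyz":[0,0,0],"yaw":0},{"xyz":[0,0,0],"yaw":0}]' 1 35
python3 -m pendant '[{"xyz":[-0.2,0,0],"yaw":0},{"xyz":[-0.5,0,0],"yaw":0},{"xyz":[-0.8,0,0],"yaw":0},{"xyz":[-0.3,0,0],"yaw":0},{"xyz":[0,0,0],"yaw":0}]'
```

```text
clock: 12.0
ee_pos: [0.6304, 0.133, 0.1684]
eef_rot: [0.707, 0.0, 0.707, -0.001]
wrist_force: [0.5, -0.8, 0.2]
width: 1.0
clock: 12.8
ee_pos: [0.6308, 0.1339, 0.1683]
eef_rot: [0.707, 0.0, 0.707, -0.0]
wrist_force: [1.7, 0.2, 0.1]
width: 0.462
clock: 13.3
ee_pos: [0.6311, 0.1341, 0.2425]
eef_rot: [0.708, 0.0, 0.706, 0.0]
wrist_force: [0.9, 0.1, -5.5]
width: 0.462
```

```bash
python3 -m pendant '[{"xyz":[0,-0.6,-0.53],"yaw":0},{"xyz":[0,-0.8,-0.7],"yaw":0},{"xyz":[0,-0.8,-0.7],"yaw":0},{"xyz":[0,-0.8,-0.7],"yaw":0},{"xyz":[0,-0.8,-0.7],"yaw":0},{"xyz":[0,-0.8,-0.7],"yaw":0},{"xyz":[0,-0.85,-0.79],"yaw":0},{"xyz":[0,0,0],"yaw":0}]'
python3 -m pendant '[{"xyz":[0.8,0,0],"yaw":0},{"xyz":[0.9,0,0],"yaw":0},{"xyz":[0.9,0,0],"yaw":0},{"xyz":[0.9,0,0],"yaw":0},{"xyz":[0.6,0,0],"yaw":0},{"xyz":[0.4,0,0],"yaw":0},{"xyz":[0.2,0,0],"yaw":0},{"xyz":[0.07,0,0],"yaw":0},{"xyz":[0,0,0],"yaw":0},{"xyz":[0,0,0],"yaw":0}]'
```

```text
clock: 14.1
ee_pos: [0.4333, -0.0872, 0.2382]
eef_rot: [0.705, 0.002, 0.709, -0.003]
wrist_force: [1.4, 1.4, -5.0]
width: 0.461
clock: 15.1
ee_pos: [0.4384, -0.0842, 0.0505]
eef_rot: [0.708, -0.0, 0.706, -0.0]
wrist_force: [-0.5, 0.1, -4.1]
width: 0.462
```

```bash
python3 -m pendant '[{"xyz":[0.07,0,0],"yaw":0},{"xyz":[0.03,0,0],"yaw":0},{"xyz":[0.02,0,0],"yaw":0},{"xyz":[0,0,0],"yaw":0},{"xyz":[0,0,0],"yaw":0}]'
python3 -m pendant '[{"xyz":[0.02,0,0],"yaw":0},{"xyz":[0,0,0],"yaw":0}]'
```

```text
clock: 15.6
ee_pos: [0.4378, -0.0842, 0.0453]
eef_rot: [0.707, -0.0, 0.707, -0.0]
wrist_force: [-1.1, 0.4, -1.0]
width: 0.461
clock: 15.8
ee_pos: [0.4378, -0.0842, 0.0452]
eef_rot: [0.707, -0.0, 0.707, -0.0]
wrist_force: [-4.6, 0.9, 6.1]
width: 0.461
```

```bash
python3 -m pendant '[{"xyz":[0,0,0],"yaw":0},{"xyz":[0,0,0],"yaw":0},{"xyz":[0,0,0],"yaw":0},{"xyz":[0,0,0],"yaw":0},{"xyz":[-0.3,0,0],"yaw":0},{"xyz":[-1,0,0],"yaw":0},{"xyz":[-1,0,0],"yaw":0},{"xyz":[-1,0,0],"yaw":0},{"xyz":[-1,0,0],"yaw":0},{"xyz":[-0.9,0,0],"yaw":0}]' 0
python3 -m pendant '[{"xyz":[0,0.6,0.4],"yaw":0},{"xyz":[0,0.9,0.6],"yaw":0},{"xyz":[0,0.9,0.6],"yaw":0},{"xyz":[0,0.9,0.6],"yaw":0},{"xyz":[0,0.9,0.6],"yaw":0},{"xyz":[0,0.9,0.6],"yaw":0},{"xyz":[0,0.9,0.6],"yaw":0},{"xyz":[0,0.7,0.5],"yaw":0},{"xyz":[0,0.32,0.33],"yaw":0},{"xyz":[0,0,0],"yaw":0}]'
python3 -m pendant '[{"xyz":[0.6,0,0],"yaw":0},{"xyz":[0.6,0,0],"yaw":0},{"xyz":[0.5,0,0],"yaw":0},{"xyz":[0.3,0,0],"yaw":0},{"xyz":[0,0,0],"yaw":0},{"xyz":[0,0,0],"yaw":0}]'
```

```text
clock: 16.8
ee_pos: [0.4376, -0.0841, 0.2552]
eef_rot: [0.708, -0.0, 0.706, -0.0]
wrist_force: [-0.3, 0.3, -0.2]
width: 0.998
clock: 17.8
ee_pos: [0.6316, 0.1986, 0.2511]
eef_rot: [0.707, -0.001, 0.707, 0.001]
wrist_force: [-0.6, -1.2, 0.2]
width: 1.003
clock: 18.4
ee_pos: [0.6309, 0.1963, 0.173]
eef_rot: [0.708, 0.0, 0.707, -0.0]
wrist_force: [-0.5, 0.0, -0.2]
width: 0.999
```

```bash
python3 -m pendant '[{"xyz":[0.11,0,0],"yaw":0},{"xyz":[0,0,0],"yaw":0}]'
python3 -m pendant '[{"xyz":[0,0,0],"yaw":0},{"xyz":[0,0,0],"yaw":0},{"xyz":[0,0,0],"yaw":0},{"xyz":[0,0,0],"yaw":0},{"xyz":[0,0,0],"yaw":0},{"xyz":[0,0,0],"yaw":0},{"xyz":[0,0,0],"yaw":0},{"xyz":[0,0,0],"yaw":0},{"xyz":[0,0,0],"yaw":0}]' 1 30
python3 -m pendant '[{"xyz":[-0.2,0,0],"yaw":0},{"xyz":[-0.5,0,0],"yaw":0},{"xyz":[-0.5,0,0],"yaw":0},{"xyz":[0,0,0],"yaw":0}]'
python3 -m pendant '[{"xyz":[0,0.26,-0.5],"yaw":0},{"xyz":[0,0.42,-0.8],"yaw":0},{"xyz":[0,0.42,-0.8],"yaw":0},{"xyz":[0,0.42,-0.8],"yaw":0},{"xyz":[0,0.42,-0.8],"yaw":0},{"xyz":[0,0.28,-0.52],"yaw":0},{"xyz":[0,0,0],"yaw":0},{"xyz":[0,0,0],"yaw":0}]'
```

```text
clock: 18.6
ee_pos: [0.6311, 0.1967, 0.1683]
eef_rot: [0.708, 0.0, 0.707, 0.0]
wrist_force: [-0.6, 0.2, -0.6]
width: 1.001
clock: 19.5
ee_pos: [0.631, 0.1967, 0.1675]
eef_rot: [0.707, 0.0, 0.707, -0.0]
wrist_force: [1.2, 0.4, -0.6]
width: 0.375
clock: 19.9
ee_pos: [0.6319, 0.197, 0.2189]
eef_rot: [0.709, 0.0, 0.705, 0.0]
wrist_force: [0.8, -0.1, -2.8]
width: 0.373
clock: 20.7
ee_pos: [0.4614, 0.2854, 0.2145]
eef_rot: [0.707, -0.001, 0.707, -0.0]
wrist_force: [0.2, -0.8, -4.8]
width: 0.373
```

```bash
python3 -m pendant '[{"xyz":[0.7,0,0],"yaw":0},{"xyz":[0.9,0,0],"yaw":0},{"xyz":[0.9,0,0],"yaw":0},{"xyz":[0.8,0,0],"yaw":0},{"xyz":[0.5,0,0],"yaw":0},{"xyz":[0.2,0,0],"yaw":0},{"xyz":[0.08,0,0],"yaw":0},{"xyz":[0,0,0],"yaw":0},{"xyz":[0,0,0],"yaw":0}]'
python3 -m pendant '[{"xyz":[0.08,0,0],"yaw":0},{"xyz":[0.03,0,0],"yaw":0},{"xyz":[0,0,0],"yaw":0},{"xyz":[0,0,0],"yaw":0}]'
```

```text
clock: 21.6
ee_pos: [0.4632, 0.2859, 0.0538]
eef_rot: [0.708, 0.001, 0.706, 0.0]
wrist_force: [0.0, -0.5, -3.2]
width: 0.375
clock: 22.0
ee_pos: [0.462, 0.2856, 0.048]
eef_rot: [0.707, -0.0, 0.707, 0.0]
wrist_force: [0.4, -0.5, -2.9]
width: 0.378
```

```bash
python3 -m pendant '[{"xyz":[0.05,0,0],"yaw":0},{"xyz":[0.03,0,0],"yaw":0},{"xyz":[0,0,0],"yaw":0},{"xyz":[0,0,0],"yaw":0}]'
python3 -m pendant '[{"xyz":[0.02,0,0],"yaw":0},{"xyz":[0,0,0],"yaw":0}]'
```

```text
clock: 22.4
ee_pos: [0.4619, 0.2855, 0.0445]
eef_rot: [0.707, -0.0, 0.707, -0.0]
wrist_force: [0.5, 0.4, -4.3]
width: 0.379
clock: 22.6
ee_pos: [0.462, 0.2855, 0.0444]
eef_rot: [0.707, 0.0, 0.707, -0.0]
wrist_force: [-1.2, 0.1, 0.5]
width: 0.377
```

```bash
python3 -m pendant '[{"xyz":[0,0,0],"yaw":0},{"xyz":[0,0,0],"yaw":0},{"xyz":[0,0,0],"yaw":0},{"xyz":[0,0,0],"yaw":0},{"xyz":[-0.3,0,0],"yaw":0},{"xyz":[-1,0,0],"yaw":0},{"xyz":[-1,0,0],"yaw":0},{"xyz":[-1,0,0],"yaw":0},{"xyz":[-1,0,0],"yaw":0},{"xyz":[-0.9,0,0],"yaw":0}]' 0
python3 -m pendant '[{"xyz":[0,-1,0],"yaw":0},{"xyz":[0,-1,0],"yaw":0},{"xyz":[0,-1,0],"yaw":0},{"xyz":[0,-1,0],"yaw":0},{"xyz":[0,-1,0],"yaw":0},{"xyz":[0,-1,0],"yaw":0},{"xyz":[0,-1,0],"yaw":0},{"xyz":[0,-1,0],"yaw":0},{"xyz":[0,-1,0],"yaw":0},{"xyz":[0,-0.6,0],"yaw":0}]'
python3 meas.py | grep -E 'board|lid|batten|rest|slats'; python3 -c "
from h import *
shot('scene','scene3.png')"
```

```text
clock: 23.6
ee_pos: [0.462, 0.2856, 0.2554]
eef_rot: [0.708, 0.0, 0.706, 0.0]
wrist_force: [0.3, -0.2, -0.4]
width: 0.996
clock: 24.6
ee_pos: [0.4616, -0.101, 0.253]
eef_rot: [0.708, 0.0, 0.707, -0.001]
wrist_force: [-0.0, 0.2, 0.2]
width: 0.999
  return _methods._mean(a, axis=axis, dtype=dtype,
  ret = ret.dtype.type(ret / rcount)
Traceback (most recent call last):
  File "meas.py", line 16, in <module>
    print(c,'weight',k,len(p),s.x,'resid',np.median(abs(s.fun)),'z',np.percentile(p[:,2],[2,98]))
                                                                    ~~~~~~~~~~~~~^^^^^^^^^^^^^^^
IndexError: index -1 is out of bounds for axis 0 with size 0
```

View pics/scene3.png

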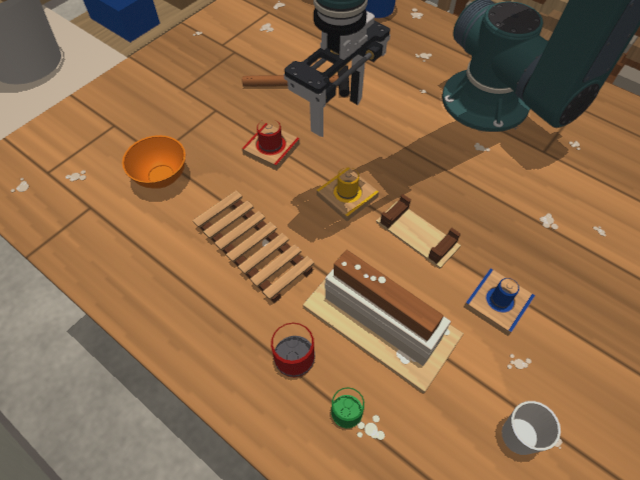

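All three weights stand in their blocks: red at (270,138), yellow at (348,185) and blue at (503,293). The batten is undisturbed. I'll re-measure it now that it is clear.

```bash
sed -i 's/    for k,m in col.items():/    for k,m in []:/' meas.py; python3 meas.py | grep -E 'lid|batten|slats|rest '
```

```text
top lidtop 1222 c [626.2277 137.8723] size [ 62.4762 209.7747] ang 1.83 z 0.094943938842041
top batten top 2121 c [630.3448 136.4449] size [190.4484  37.3202] ang 89.34 z 0.13499713966424642
top slats 3454 c [ 656.5588 -149.0712] size [236.2892 110.826 ] ang 82.18 z 0.02783689506158782
top rest 2220 c [428.501   85.9748] size [160.883   68.0395] ang 84.53 z 0.008053619621229746
scene lidtop 1089 c [628.7786 137.415 ] size [ 62.6303 210.3797] ang 1.71 z 0.09507776268726242
scene batten top 2388 c [630.8375 135.9292] size [189.8463  37.1891] ang 89.58 z 0.1351249261270428
scene slats 3610 c [ 656.0977 -149.0876] size [238.4723 110.685 ] ang 82.05 z 0.027906412246221257
scene rest 1595 c [428.1122  86.2377] size [159.6664  70.7121] ang 85.3 z 0.008444058995515424
both lidtop 2336 c [627.5085 137.5684] size [ 63.7665 210.4787] ang 1.16 z 0.09498971264576461
both batten top 4509 c [630.6539 136.3146] size [190.6906  37.9563] ang 89.42 z 0.13507070654723885
both slats 7050 c [ 656.5363 -149.2349] size [238.4333 110.826 ] ang 82.18 z 0.027862109660083623
both rest 3799 c [427.9833  86.0245] size [160.8969  70.7883] ang 84.55 z 0.008205651233792854
```

```bash
python3 -m pendant '[{"xyz":[0,0.6,0.45],"yaw":0},{"xyz":[0,0.95,0.67],"yaw":0},{"xyz":[0,0.95,0.67],"yaw":0},{"xyz":[0,0.95,0.67],"yaw":0},{"xyz":[0,0.95,0.67],"yaw":0},{"xyz":[0,0.9,0.65],"yaw":0},{"xyz":[0,0.63,0.45],"yaw":0.06},{"xyz":[0,0,0],"yaw":0}]'
python3 -m pendant '[{"xyz":[0.7,0,0],"yaw":0},{"xyz":[0.8,0,0],"yaw":0},{"xyz":[0.7,0,0],"yaw":0},{"xyz":[0.5,0,0],"yaw":0},{"xyz":[0.3,0,0],"yaw":0},{"xyz":[0.15,0,0],"yaw":0},{"xyz":[0,0,0],"yaw":0},{"xyz":[0,0,0],"yaw":0}]'
```

```text
clock: 25.65
ee_pos: [0.6315, 0.1442, 0.2504]
eef_rot: [0.707, 0.001, 0.708, -0.0]
wrist_force: [-0.7, -0.3, 0.2]
width: 0.998
clock: 26.45
ee_pos: [0.6318, 0.1389, 0.1275]
eef_rot: [0.708, 0.003, 0.706, -0.003]
wrist_force: [1.1, -0.1, -0.8]
width: 1.0
```

```bash
python3 -m pendant '[{"xyz":[0.08,-0.05,-0.02],"yaw":0},{"xyz":[0.03,0,0],"yaw":0},{"xyz":[0,0,0],"yaw":0}]'
python3 -m pendant '[{"xyz":[0,0,0],"yaw":0},{"xyz":[0,0,0],"yaw":0},{"xyz":[0,0,0],"yaw":0},{"xyz":[0,0,0],"yaw":0},{"xyz":[0,0,0],"yaw":0},{"xyz":[0,0,0],"yaw":0},{"xyz":[0,0,0],"yaw":0},{"xyz":[0,0,0],"yaw":0},{"xyz":[0,0,0],"yaw":0}]' 1 25
python3 -m pendant '[{"xyz":[-0.2,0,0],"yaw":0},{"xyz":[-0.4,0,0],"yaw":0},{"xyz":[-0.5,0,0],"yaw":0},{"xyz":[-0.3,0,0],"yaw":0},{"xyz":[0,0,0],"yaw":0},{"xyz":[0,0,0],"yaw":0}]'
```

```text
clock: 26.75
ee_pos: [0.6304, 0.1366, 0.1217]
eef_rot: [0.707, 0.003, 0.707, -0.003]
wrist_force: [0.6, 0.1, -0.6]
width: 1.001
clock: 27.65
ee_pos: [0.6304, 0.1367, 0.1214]
eef_rot: [0.707, 0.003, 0.707, -0.003]
wrist_force: [-0.1, -0.9, -0.8]
width: 0.384
clock: 28.25
ee_pos: [0.6304, 0.1367, 0.1779]
eef_rot: [0.707, 0.003, 0.707, -0.003]
wrist_force: [0.3, -0.6, -1.7]
width: 0.384
```

```bash
python3 -m pendant '[{"xyz":[0,-0.15,-0.5],"yaw":0},{"xyz":[0,-0.2,-0.8],"yaw":0},{"xyz":[0,-0.2,-0.8],"yaw":0},{"xyz":[0,-0.2,-0.8],"yaw":0},{"xyz":[0,-0.2,-0.8],"yaw":0},{"xyz":[0,-0.2,-0.8],"yaw":0},{"xyz":[0,-0.16,-0.56],"yaw":0},{"xyz":[0,0,0],"yaw":0.55},{"xyz":[0,0,0],"yaw":0},{"xyz":[0,0,0],"yaw":0}]'
python3 -m pendant '[{"xyz":[0.5,0,0],"yaw":0},{"xyz":[0.7,0,0],"yaw":0},{"xyz":[0.5,0,0],"yaw":0},{"xyz":[0.4,0,0],"yaw":0},{"xyz":[0,0,0],"yaw":0},{"xyz":[0,0,0],"yaw":0}]'
python3 - <<'E'
from h import *
s=manip.get_state();r=Rq(s['eef_rot']);print(np.degrees(np.arctan2(r[1,2],r[0,2])))
shot('scene','scene4.png')
im=cv2.imread('pics/scene4.png')[150:330,330:540];cv2.imwrite('pics/scene4.png',cv2.resize(im,None,fx=3,fy=3,interpolation=3))
E
```

```text
clock: 29.25
ee_pos: [0.4272, 0.086, 0.1768]
eef_rot: [0.706, 0.03, 0.707, -0.03]
wrist_force: [-0.4, -0.4, -1.3]
width: 0.378
clock: 29.85
ee_pos: [0.4277, 0.0861, 0.0933]
eef_rot: [0.706, 0.03, 0.707, -0.03]
wrist_force: [0.6, 0.2, -0.4]
width: 0.383
-4.842480175346878
```

View pics/scene4.png

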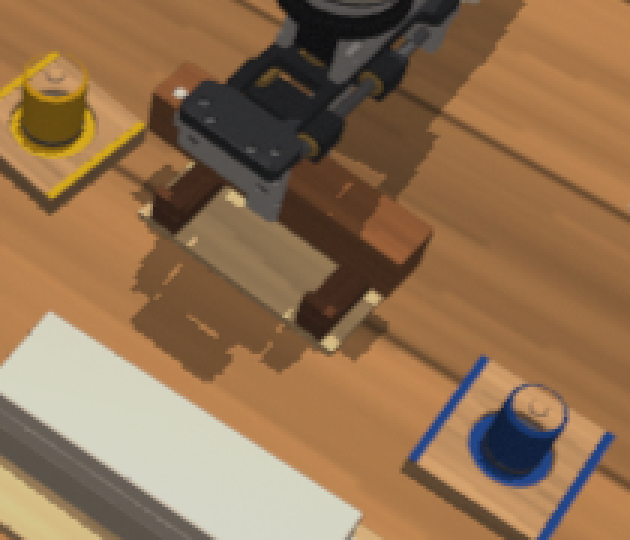

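The batten hangs centred and parallel above the rest. I'm lowering it.

```bash
python3 -m pendant '[{"xyz":[0.3,0,0],"yaw":0},{"xyz":[0.3,0,0],"yaw":0},{"xyz":[0.2,0,0],"yaw":0},{"xyz":[0.1,0,0],"yaw":0},{"xyz":[0.04,0,0],"yaw":0},{"xyz":[0.03,0,0],"yaw":0},{"xyz":[0,0,0],"yaw":0},{"xyz":[0,0,0],"yaw":0}]'
python3 -m pendant '[{"xyz":[0.04,0,0],"yaw":0},{"xyz":[0.02,0,0],"yaw":0},{"xyz":[0,0,0],"yaw":0},{"xyz":[0,0,0],"yaw":0}]'
```

```text
clock: 30.7
ee_pos: [0.4278, 0.086, 0.0551]
eef_rot: [0.707, 0.03, 0.706, -0.03]
wrist_force: [-0.3, -0.5, -1.9]
width: 0.381
clock: 31.1
ee_pos: [0.4277, 0.086, 0.0524]
eef_rot: [0.707, 0.03, 0.706, -0.03]
wrist_force: [0.6, -0.6, -0.9]
width: 0.387
```

```bash
python3 -m pendant '[{"xyz":[0.02,0,0],"yaw":0},{"xyz":[0.01,0,0],"yaw":0},{"xyz":[0,0,0],"yaw":0}]'
```

```text
clock: 31.4
ee_pos: [0.4277, 0.086, 0.0524]
eef_rot: [0.707, 0.03, 0.706, -0.03]
wrist_force: [-3.1, -0.6, 6.3]
width: 0.382
```

```bash
python3 -m pendant '[{"xyz":[0,0,0],"yaw":0},{"xyz":[0,0,0],"yaw":0},{"xyz":[0,0,0],"yaw":0},{"xyz":[0,0,0],"yaw":0},{"xyz":[-0.3,0,0],"yaw":0},{"xyz":[-1,0,0],"yaw":0},{"xyz":[-1,0,0],"yaw":0},{"xyz":[-1,0,0],"yaw":0},{"xyz":[-0.8,0,0],"yaw":0},{"xyz":[0,0,0],"yaw":0}]' 0
python3 meas.py | grep -E 'lid|slats'
python3 - <<'E'
from h import *
shot('scene','scene5.png')
im=cv2.imread('pics/scene5.png')[150:390,290:540];cv2.imwrite('pics/scene5.png',cv2.resize(im,None,fx=2.4,fy=2.4,interpolation=3))
E
```

```text
clock: 32.4
ee_pos: [0.4303, 0.0863, 0.2218]
eef_rot: [0.711, 0.031, 0.702, -0.03]
wrist_force: [0.4, 0.1, 0.5]
width: 0.999
top lidtop 3649 c [627.2308 138.0368] size [ 62.7537 209.9737] ang 1.17 z 0.09502378188602201Traceback (most recent call last):
  File "meas.py", line 27, in <module>
    rect('board',mb&(abs(Z-.015)<.004)); rect('lidtop',mb&(abs(Z-.0945)<.003)); rect('batten top',mb&(abs(Z-.1345)<.003))
                                                                                ~~~~^^^^^^^^^^^^^^^^^^^^^^^^^^^^^^^^^^^^^
  File "meas.py", line 24, in rect
    d=cKDTree(p).query_ball_point(p,.006,return_length=True); p=p[d>=np.percentile(d,50)*.25]
                                                                     ~~~~~~~~~~~~~^^^^^^
    return _quantile_unchecked(
        a, q, axis, out, overwrite_input, method, keepdims, weights)
    return _ureduce(a,
                    func=_quantile_ureduce_func,
    ...<5 lines>...
                    overwrite_input=overwrite_input,
                    method=method)
    r = func(a, **kwargs)
    result = _quantile(arr,
                       quantiles=q,
    ...<2 lines>...
                       out=out,
                       weights=wgt)
    previous = arr[previous_indexes]
               ~~~^^^^^^^^^^^^^^^^^^
IndexError: index 0 is out of bounds for axis 0 with size 0
```

View pics/scene5.png

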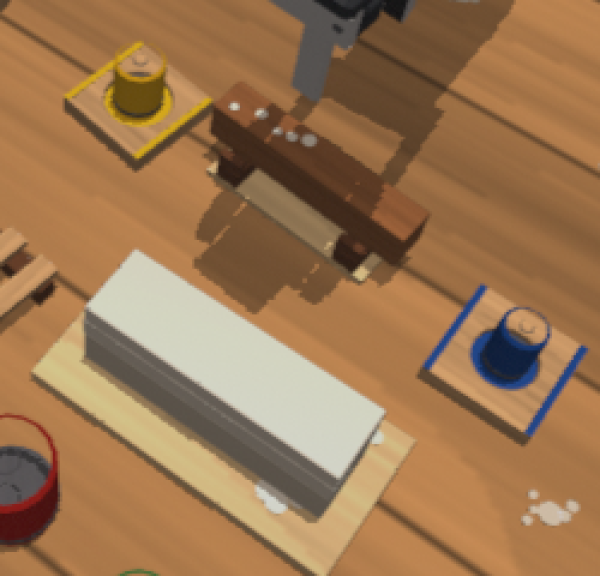

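The batten sits in both saddles. Next I'll turn to the lid's heading and go to it.

```bash
python3 -m pendant '[{"xyz":[0,0,0],"yaw":-0.76},{"xyz":[0,0.15,0.5],"yaw":0},{"xyz":[0,0.19,0.8],"yaw":0},{"xyz":[0,0.19,0.8],"yaw":0},{"xyz":[0,0.19,0.8],"yaw":0},{"xyz":[0,0.19,0.8],"yaw":0},{"xyz":[0,0.16,0.8],"yaw":0},{"xyz":[0,0.12,0.52],"yaw":0},{"xyz":[0,0,0],"yaw":0},{"xyz":[0,0,0],"yaw":0}]'
python3 -m pendant '[{"xyz":[0.6,0,0],"yaw":0},{"xyz":[0.8,0,0],"yaw":0},{"xyz":[0.8,0,0],"yaw":0},{"xyz":[0.6,0,0],"yaw":0},{"xyz":[0.3,0,0],"yaw":0},{"xyz":[0.2,0,0],"yaw":0},{"xyz":[0.1,0,0],"yaw":0},{"xyz":[0,0,0],"yaw":0},{"xyz":[0,0,0],"yaw":0}]'
python3 -c "
from h import *
s=manip.get_state();r=Rq(s['eef_rot']);print(np.degrees(np.arctan2(r[1,2],r[0,2])))"
```

```text
clock: 33.55
ee_pos: [0.6262, 0.1376, 0.2126]
eef_rot: [0.705, -0.008, 0.709, 0.007]
wrist_force: [-0.5, -0.3, 0.2]
width: 1.001
clock: 34.45
ee_pos: [0.628, 0.1379, 0.0806]
eef_rot: [0.708, -0.007, 0.706, 0.007]
wrist_force: [-0.1, 0.2, -0.4]
width: 0.999
1.1975558024217767
```

```bash
python3 -m pendant '[{"xyz":[0,0,0],"yaw":0},{"xyz":[0,0,0],"yaw":0},{"xyz":[0,0,0],"yaw":0},{"xyz":[0,0,0],"yaw":0},{"xyz":[0,0,0],"yaw":0},{"xyz":[0,0,0],"yaw":0},{"xyz":[0,0,0],"yaw":0},{"xyz":[0,0,0],"yaw":0}]' 1 40
python3 -m pendant '[{"xyz":[-0.1,0,0],"yaw":0},{"xyz":[-0.1,0,0],"yaw":0},{"xyz":[-0.1,0,0],"yaw":0},{"xyz":[0,0,0],"yaw":0},{"xyz":[0,0,0],"yaw":0}]'
```

```text
clock: 35.25
ee_pos: [0.6274, 0.1378, 0.0792]
eef_rot: [0.707, -0.007, 0.707, 0.007]
wrist_force: [0.6, 0.2, 0.9]
width: 0.657
clock: 35.75
ee_pos: [0.6272, 0.1378, 0.091]
eef_rot: [0.707, -0.007, 0.707, 0.007]
wrist_force: [-0.0, -0.2, -4.9]
width: 0.655
```

```bash
python3 -m pendant '[{"xyz":[-0.2,0,0],"yaw":0},{"xyz":[-0.3,0,0],"yaw":0},{"xyz":[-0.4,0,0],"yaw":0},{"xyz":[-0.4,0,0],"yaw":0},{"xyz":[-0.3,0,0],"yaw":0},{"xyz":[-0.1,0,0],"yaw":0},{"xyz":[0,0,0],"yaw":0}]'
python3 -m pendant '[{"xyz":[0,-0.4,0.03],"yaw":0},{"xyz":[0,-0.8,0.07],"yaw":0},{"xyz":[0,-0.9,0.07],"yaw":0},{"xyz":[0,-0.9,0.07],"yaw":0},{"xyz":[0,-0.9,0.07],"yaw":0},{"xyz":[0,-0.9,0.07],"yaw":0},{"xyz":[0,-0.9,0.07],"yaw":0},{"xyz":[0,-0.8,0.07],"yaw":0},{"xyz":[0,-0.5,0.04],"yaw":0},{"xyz":[0,-0.19,0.02],"yaw":0}]'
python3 -m pendant '[{"xyz":[0,0,0],"yaw":0.3},{"xyz":[0,0,0],"yaw":0.5},{"xyz":[0,0,0],"yaw":0.34},{"xyz":[0,0,0],"yaw":0},{"xyz":[0,0,0],"yaw":0}]'
python3 - <<'E'
from h import *
s=manip.get_state();r=Rq(s['eef_rot']);print(np.degrees(np.arctan2(r[1,2],r[0,2])),r[:,0])
im,W,st=shot('scene','scene6.png')
E
```

```text
clock: 36.45
ee_pos: [0.6279, 0.1378, 0.1606]
eef_rot: [0.708, -0.007, 0.706, 0.007]
wrist_force: [0.0, -0.2, -4.3]
width: 0.654
clock: 37.45
ee_pos: [0.6557, -0.1521, 0.1577]
eef_rot: [0.706, -0.006, 0.708, 0.006]
wrist_force: [0.7, 0.7, -4.9]
width: 0.657
clock: 37.95
ee_pos: [0.6564, -0.1483, 0.1588]
eef_rot: [0.705, 0.048, 0.706, -0.048]
wrist_force: [0.2, -0.1, -4.5]
width: 0.659
-7.797464367703439 [-5.98855659e-04  5.19485756e-04 -9.99999686e-01]
```

View pics/scene6.png

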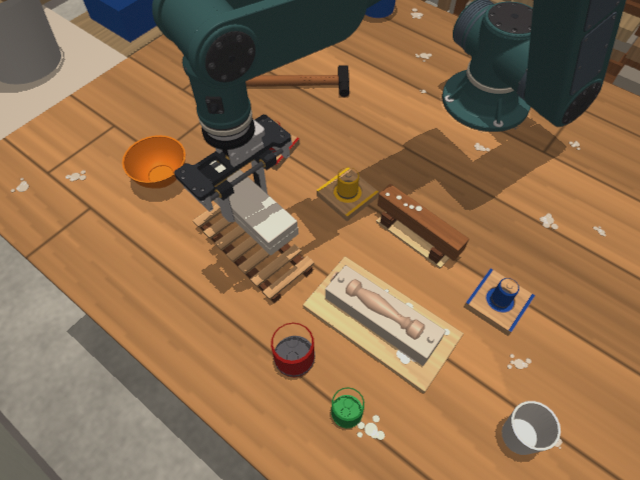

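The lid is off and level above the slats at about (262,225), and the cast is left in the lower half. I'm lowering it gently.

```bash
python3 -m pendant '[{"xyz":[0.3,0,0],"yaw":0},{"xyz":[0.5,0,0],"yaw":0},{"xyz":[0.5,0,0],"yaw":0},{"xyz":[0.5,0,0],"yaw":0},{"xyz":[0.3,0,0],"yaw":0},{"xyz":[0.2,0,0],"yaw":0},{"xyz":[0.1,0,0],"yaw":0},{"xyz":[0.05,0,0],"yaw":0},{"xyz":[0,0,0],"yaw":0},{"xyz":[0,0,0],"yaw":0}]'
python3 -m pendant '[{"xyz":[0.05,0,0],"yaw":0},{"xyz":[0.03,0,0],"yaw":0},{"xyz":[0.02,0,0],"yaw":0},{"xyz":[0,0,0],"yaw":0},{"xyz":[0,0,0],"yaw":0}]'
```

```text
clock: 39.0
ee_pos: [0.6571, -0.1495, 0.0622]
eef_rot: [0.706, 0.049, 0.705, -0.049]
wrist_force: [0.2, -0.4, -4.6]
width: 0.654
clock: 39.5
ee_pos: [0.6564, -0.1492, 0.057]
eef_rot: [0.705, 0.049, 0.705, -0.049]
wrist_force: [0.2, 0.1, -5.1]
width: 0.657
```

```bash
python3 -m pendant '[{"xyz":[0.03,0,0],"yaw":0},{"xyz":[0.03,0,0],"yaw":0},{"xyz":[0.03,0,0],"yaw":0},{"xyz":[0.02,0,0],"yaw":0},{"xyz":[0,0,0],"yaw":0},{"xyz":[0,0,0],"yaw":0}]'
python3 -m pendant '[{"xyz":[0.02,0,0],"yaw":0},{"xyz":[0,0,0],"yaw":0},{"xyz":[0,0,0],"yaw":0}]'
```

```text
clock: 40.1
ee_pos: [0.6564, -0.1493, 0.0526]
eef_rot: [0.705, 0.049, 0.705, -0.049]
wrist_force: [-0.6, 0.1, -4.8]
width: 0.657
clock: 40.4
ee_pos: [0.6567, -0.1493, 0.0522]
eef_rot: [0.706, 0.049, 0.705, -0.049]
wrist_force: [-1.0, 0.1, -3.1]
width: 0.657
```

Contact is starting. I'll give it a little more, then release slowly and straight up.

```bash
python3 -m pendant '[{"xyz":[0.02,0,0],"yaw":0},{"xyz":[0,0,0],"yaw":0}]'
python3 -m pendant '[{"xyz":[0,0,0],"yaw":0},{"xyz":[0,0,0],"yaw":0},{"xyz":[0,0,0],"yaw":0},{"xyz":[0,0,0],"yaw":0},{"xyz":[0,0,0],"yaw":0},{"xyz":[-0.3,0,0],"yaw":0},{"xyz":[-0.8,0,0],"yaw":0},{"xyz":[-1,0,0],"yaw":0},{"xyz":[-1,0,0],"yaw":0},{"xyz":[-0.9,0,0],"yaw":0}]' 0
python3 -m pendant '[{"xyz":[0,0,-0.8],"yaw":0},{"xyz":[0,0,-0.9],"yaw":0},{"xyz":[0,0,-0.9],"yaw":0},{"xyz":[0,0,-0.9],"yaw":0},{"xyz":[0,0,-0.9],"yaw":0},{"xyz":[0,0,-0.8],"yaw":0},{"xyz":[0,0,0],"yaw":0},{"xyz":[0,0,0],"yaw":0}]'
python3 - <<'E'
from h import *
np.set_printoptions(precision=4,suppress=True)
for c in ['top','scene']:
    im,W,st=shot(c,c+'7.png');P=W.reshape(-1,3);P=P[~np.isnan(P[:,0])];X,Y,Z=P.T
    for n,z,bx in [('lid',.068,(.56,.76,-.32,0)),('batten',.066,(.36,.51,-.03,.2))]:
        m=(X>bx[0])&(X<bx[1])&(Y>bx[2])&(Y<bx[3])&(abs(Z-z)<.003)
        r=cv2.minAreaRect((P[m][:,:2]*1000).astype(np.float32));print(c,n,r,np.percentile(Z[m],[5,50,95]))
E
```

```text
clock: 40.6
ee_pos: [0.6567, -0.1493, 0.0522]
eef_rot: [0.706, 0.049, 0.705, -0.049]
wrist_force: [-1.8, -0.7, 1.2]
width: 0.655
clock: 41.6
ee_pos: [0.6567, -0.1492, 0.2146]
eef_rot: [0.706, 0.049, 0.704, -0.049]
wrist_force: [-0.6, -0.6, -0.0]
width: 0.999
clock: 42.4
ee_pos: [0.4506, -0.1207, 0.2124]
eef_rot: [0.706, 0.049, 0.704, -0.049]
wrist_force: [0.1, -0.4, 0.8]
width: 1.003
top lid ((655.77978515625, -148.29998779296875), (208.94723510742188, 62.831932067871094), 81.98058319091797) [0.0655 0.0678 0.0703]
top batten ((427.1238098144531, 85.84384155273438), (189.60511779785156, 35.948143005371094), 85.16561126708984) [0.0637 0.066  0.0684]
scene lid ((655.7197265625, -148.79039001464844), (211.42469787597656, 62.896610260009766), 81.9569091796875) [0.0658 0.0679 0.0701]
scene batten ((427.28466796875, 85.96595764160156), (189.42848205566406, 38.96884536743164), 85.15204620361328) [0.0641 0.0664 0.0685]
```

View pics/scene7.png

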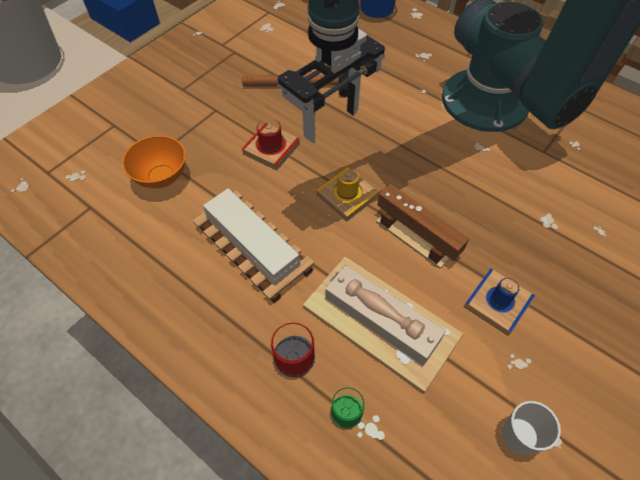

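View pics/top7.png

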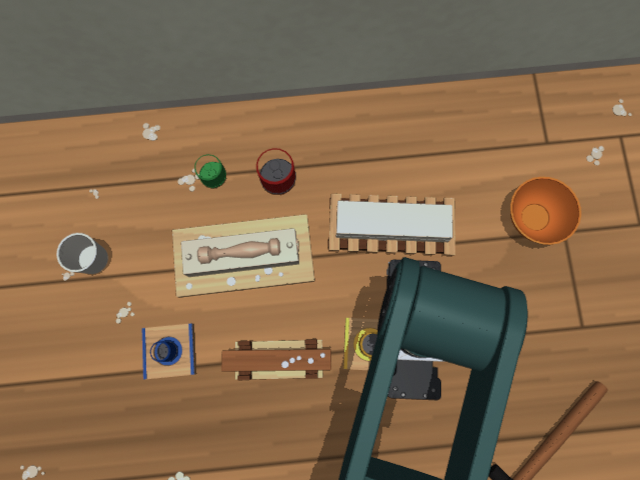

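The lid lies along the middle of the slats at (250,233) in the scene view, level with its top at z 0.068. The batten sits in its rest at (422,222), and the three weights stand in their blocks. The gripper is clear of everything, so I'm handing in.

```bash
python3 -c "
from bench import manip
print(manip.sign_off())"
```

```text
the job is handed in; nothing more can be done
None
```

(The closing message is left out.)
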